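# Check a lock cover for flatness on the indexed dial gauge

## Task

Check the lock cover for flatness on the bench gauge: grip the knob of the dial probe, slide the carriage along the rail until it clicks into the left notch (left as seen from the robot), press the knob down to its stop so that the tip touches the cover, and let it up again. Do the same at the middle notch and then at the right notch, always with the tip lifted clear of the cover while sliding. At the right notch finish while holding: keep the knob gripped and pressed to its stop with the carriage in the notch, so that the dial can be read, and do not shift the cover or the loose things round the gauge.

Things in the scene. Friction and masses are not known exactly. Their poses are not given: they have to be found in the camera images.
- gauge: fixed grey gauge, base 130 x 204 mm; origin under the centre of its base; its y axis runs along the rail toward the end that is on the robot's left, its x axis points from the work toward the rail (away from the robot), z up. Base top at 19 mm, dark steel table at 26 mm, rail on two end posts at the back (x = +45 mm, posts at y = +-90 mm, top 88 mm). It stands left or right of the vice.
- notch_1 (a point): left notch: groove 8 mm wide across the top of the rail (top 86 mm above the bench); the carriage is in the notch when its centre, and so the knob, has the same y in the gauge's frame (+32 mm)
- notch_2 (a point): middle notch, y = 0 in the gauge's frame
- notch_3 (a point): right notch, y = -32 mm in the gauge's frame
- carriage (a joint): position of the aluminium carriage (44 mm wide) along the rail, m: 0 at the left end, 0.100 at the right end; left notch 0.018, middle 0.050, right 0.082. It slides with 1 to 2 N of drag; a spring ball drops 1.5 mm into each notch: over the last 3 mm the drag falls to about nothing, and leaving the notch takes 5 to 8 N along the rail. It may start anywhere on the rail.
- quill (a joint): how far the knob is pressed down, m: 0 up, 0.015 at its stop. A return spring lifts it: 3 N at the top, 5 N at the stop (plus up to 3 N from the tip's spring).
- knob (a point): centre of the round black knob, 24 mm in diameter, 26 mm tall, upright, 131 mm above the bench when up; on the carriage's centre at x = -22 mm in the gauge's frame. Free above and in front; a 39 mm dial on the same spindle stands 44 mm behind it and as high; the sleeve (23 mm wide) begins 26 mm below the knob. Best gripped from above with the fingers closing along the rail.
- tip (a point): lower end of the probe's tip (5 mm ball), on the knob's axis, 91 mm below the knob's centre; 40 mm above the bench when up. It meets the cover when the knob has gone down 12 mm, then gives on a soft spring of its own (1.2 N rising to 2.3 N at the knob's stop); the dial shows how far.
- cover_centre (a point): centre of the loose rectangular sheet steel lock cover, 61 x 94 mm, 2 mm thick, lying on the gauge's table with its length along the rail, top at 28 mm
- padlock_mid (a point): middle of the loose brass padlock lying flat in front of the vice, 67 x 44 mm, 18 mm tall; leave it alone
- cylinder_mid (a point): middle of the loose grey lock cylinder lying in front of the vice, 33 x 63 mm, 17 mm tall; leave it alone
- carton_mid (a point): middle of the floor of the loose open carton of lock cases, 123 x 151 x 90 mm, on the other side of the vice; leave it alone

How it is judged:
By the outcome, as a careful person would: the job done as asked, in the order asked, and still so for the second after the job is handed in, while the arm keeps its last pose, push and grip.
It also fails if it takes over 58 s, if anything falls off the work surface, if the arm or the gripper's body presses on something with over 40 N, if the wrist force passes 120 N, or if a joint passes its speed limit or range.

## Robot

A 6-joint arm with a two-finger parallel gripper is mounted at the origin on a cart in front of the work surface, level with it; the furniture and walls round the work are solid. World frame = base frame: x ahead of the robot, y to its left, z up, the work surface at z = 0. Lengths are in m, angles in rad, forces in N, time in s.
With the tool pointing down it reaches from about 0.3 to 0.875 m from the base axis. Payload 4.2 kg.
Tool frame: the origin (TCP) lies on the centre line of the jaws, within the pads' length; the fingertips stand 19 mm ahead of it and the grasp point (between the pads) is the TCP; z points along the fingers, y is the direction in which the jaws open and shut (so a half turn about z gives the same grasp; the last joint's range is limited). The gripper opens to 85 mm and grips with 20 to 120 N. Pads are 22 mm wide; open, the fingers measure 114 mm over their backs; the gripper's body (76 mm by 85 mm) begins 54 mm behind the grasp point. The pads swing forward as they close: fully open they stand 13 mm farther back than shut.
Start: joints at [-1.19, 0.32, 1.565, -0, 1.257, -0.02], TCP at [0.224, -0.529, 0.25] pointing down, gripper open.
Joint ranges: [-3.11, 3.11], [-0.84, 2.01], [0.21, 2.61], [-1.34, 4.49], [0.05, 2.63], [-2.56, 2.56]. Speed limits (rad/s): [2.57, 2.57, 3.14, 3.14, 3.14, 3.14].

## Interface

Orientations are given as a 3x3 rotation matrix whose columns are the frame's x, y, z axes.
In Python, from workcell import bot gives the robot as it stands.
- The arm moves only by the tool drive_tool, never from a script. Its argument "targets" is a list of rows, each an object of numbers: "tx", "ty", "tz": the shift along the tool's x, y, z in m; "turn": the turn about the tool's z in rad. In form: [{"tx": .., "ty": .., "tz": .., "turn": ..}, ...]. A call has 1 to 12 rows; each row shifts and turns the commanded pose from where the row before left it, along the tool's axes as they then stand; what a row does not reach is not made up. A row lasts 1/8 s, in which the tool goes at most 62.5 mm and 10.7 degrees, less where a joint would pass 70% of its speed; a pose out of reach is approached as far as the arm can. A call with a gripper value outside its range is refused whole. "fingers" is the opening, from 0 (shut) to 1 (fully open), set as the call begins (left out, the last holds). The fingers move at their own pace and stop on an object; "force" is the grip in N (left out, the last holds). Time passes only in rows, so rows that do not move let the fingers close. It gives the time, the measured TCP pose, the force and the opening at its end, in the units of the state.
- bot.get_obs(): the state, without advancing time (a new reading comes with each control period).
- bot.capture(name): name is "scene" or "top"; returns a dict with "image" (420x560x3 uint8, red, green, blue), "fx", "fy", "cx", "cy" (pixels), "eye" and "rotation" of the camera in the world. Camera axes: x right, y up, looking along -z (the intrinsics and any distortion apply to the point x, -y, -z); pixel columns grow to the right and rows downward; lengths in m; the calibration is good to about 2 mm. A picture is of the moment at which its call begins. There is no depth.
- bot.job_done(): hands the job in, once; it reports no verdict.
Trained networks look in a picture, given as the dict that the camera call returned (one of the last four; its "shot" number tells which), for a name from the list of things; names that differ only in an ending like _2 or _b are one class to them, and where a whole thing is asked for, a point or a joint stands for the part that bears it (a point fixed in the world has none). Each returns a list of dicts, best first, with "confidence" (0 to 1); they miss things now and then, are a little off and sometimes report something else, mostly with a low value. They report only what shows in the picture. A call takes as long as a camera call.
- bot.find_in(picture, name): "position" ([x, y, z] in m, in the coordinates of the camera as it stood for that picture, good to about 4 mm: the middle of the surface that is visible of it).
- bot.tip_of(picture, name): "position" ([x, y, z] in m, in the coordinates of the camera as it stood for that picture, good to about 4 mm: a listed point, or the origin of a listed thing).
The state is a dict: "t": time; "q": joint angles; "dq": joint speeds; "tau": joint torques, N m; "ee_pos": TCP position; "orientation": TCP orientation; "force": force on the tool from outside, world axes, zero at the start; "moment": the same for the moment, N m; "grip_width": finger opening in m.
Only numpy, scipy, OpenCV 4.12 (cv2) and the standard library are available. Lean on these libraries where they do the work, as an engineer would, in place of code of your own. Each camera call takes 0.05 s, during which the arm holds its last target. There are 200 camera calls.

## Working session

There is one attempt and no reset: what is moved stays moved. The work goes in short steps, Python scripts to look and compute and a tool call to move; the robot and the scene stay as the last step left them, time stands still between calls to the robot, and variables do not carry over. Pictures are saved under pics/ and viewed, about 8 in all and at most 12, crops included, and the job is handed in when it is done.

Besides the shell and the picture viewer there is one more tool, called after ">>>" in YAML: its name, and indented under it one key for each argument. drive_tool: Moves the arm, as the interface text tells. Its arguments: {"type":"object","properties":{"targets":{"type":"array","items":{"type":"object","properties":{"tx":{"type":"number"},"ty":{"type":"number"},"tz":{"type":"number"},"turn":{"type":"number"}}}},"fingers":{"type":"number"},"force":{"type":"number"}},"required":["targets"]}

```bash
mkdir -p pics; cat > h.py <<'E'
from workcell import bot
import numpy as np, cv2
def w(c,p): return np.array(c["eye"])+np.array(c["rotation"])@np.array(p)
def proj(c,P):
    p=np.array(c["rotation"]).T@(np.array(P)-np.array(c["eye"]));x,y,z=p[0],-p[1],-p[2]
    return c["fx"]*x/z+c["cx"],c["fy"]*y/z+c["cy"]
def save(c,n,crop=None,s=1):
    im=c["image"]
    if crop: a,b,d,e=crop; im=im[b:e,a:d]
    cv2.imwrite("pics/"+n+".png",cv2.cvtColor(cv2.resize(im,None,fx=s,fy=s,interpolation=cv2.INTER_CUBIC),cv2.COLOR_RGB2BGR))
E
python3 - <<'E'
from h import *
ims=[]
for n in("scene","top"):
    c=bot.capture(n); save(c,n+"0"); print(n,c.keys(),np.round(c["eye"],3))
    for k in("gauge","notch_1","notch_2","knob","tip","cover_centre","carriage"):
        for f in (bot.tip_of,bot.find_in):
            try: r=f(c,k)
            except Exception as e: print(k,f.__name__,e);continue
            print(k,f.__name__,[(np.round(w(c,d["position"]),4),round(d["confidence"],2)) for d in r[:3]])
o=bot.get_obs();print(o["t"],o["ee_pos"],np.round(o["orientation"],3),o["grip_width"])
E
```

```text
scene dict_keys(['image', 'fx', 'fy', 'cx', 'cy', 'eye', 'rotation', 'shot']) [0.135 0.656 0.851]
gauge call [(array([ 0.4529,  0.2153, -0.001 ]), 0.75)]
gauge call [(array([0.4684, 0.2484, 0.026 ]), 0.93)]
notch_1 call [(array([0.4972, 0.1763, 0.0853]), 0.91), (array([0.5024, 0.2408, 0.0846]), 0.85), (array([0.4974, 0.2121, 0.089 ]), 0.84)]
notch_1 call [(array([0.47  , 0.2433, 0.0252]), 0.86)]
notch_2 call [(array([0.4972, 0.1763, 0.0853]), 0.91), (array([0.5024, 0.2408, 0.0846]), 0.85), (array([0.4974, 0.2121, 0.089 ]), 0.84)]
notch_2 call [(array([0.47  , 0.2433, 0.0252]), 0.86)]
knob call [(array([ 0.4412, -0.2304,  0.0019]), 0.59), (array([0.4343, 0.2353, 0.1299]), 0.57), (array([0.4981, 0.177 , 0.0859]), 0.49)]
knob call [(array([0.3672, 0.0079, 0.0173]), 0.34), (array([0.4675, 0.2447, 0.0257]), 0.33)]
tip call []
tip call [(array([0.4662, 0.244 , 0.0214]), 0.47)]
cover_centre call [(array([0.4357, 0.2166, 0.0256]), 0.57)]
cover_centre call [(array([0.4296, 0.2187, 0.0208]), 0.73), (array([0.475 , 0.2434, 0.0986]), 0.32)]
carriage call it knows: carton_mid, cover_centre, cylin
[... 741 characters left out ...]
rray([0.4663, 0.2076, 0.0279]), 0.74), (array([0.4701, 0.2296, 0.1346]), 0.6)]
knob call [(array([0.433 , 0.2367, 0.1291]), 0.85), (array([0.4308, 0.2132, 0.0284]), 0.16)]
knob call [(array([0.4637, 0.2308, 0.1342]), 0.74), (array([0.4256, 0.205 , 0.0268]), 0.46)]
tip call []
tip call []
cover_centre call [(array([0.436 , 0.2344, 0.1281]), 0.73)]
cover_centre call [(array([0.4247, 0.2055, 0.0279]), 0.74)]
carriage call it knows: carton_mid, cover_centre, cylinder_mid, gauge, knob, notch, padlock_mid, tip
carriage call [(array([0.4764, 0.2339, 0.1216]), 0.66)]
1.4 [ 0.22434122 -0.52943884  0.25034623] [[ 0.921  0.39   0.   ]
 [ 0.39  -0.921 -0.   ]
 [ 0.     0.    -1.   ]] 0.08561513248298674
```

```bash
python3 - <<'E'
from h import *
a=cv2.imread("pics/scene0.png");b=cv2.imread("pics/top0.png")
c=bot.capture("top");print([round(v) for v in proj(c,[.434,.236,.13])]);s=bot.capture("scene");print([round(v) for v in proj(s,[.434,.236,.13])])
u,v=map(int,proj(c,[.46,.21,.08]));U,V=map(int,proj(s,[.46,.21,.08]));print(u,v,U,V)
f=lambda i,u,v,h:cv2.resize(i[max(v-h,0):v+h,max(u-h,0):u+h],(400,400),interpolation=cv2.INTER_CUBIC)
cv2.imwrite("pics/m.png",np.vstack([np.hstack([cv2.resize(a,(400,300)),cv2.resize(b,(400,300))]),cv2.resize(np.hstack([f(b,u,v,75),f(a,U,V,85)]),(800,300)) ]))
cv2.imwrite("pics/m2.png",np.hstack([f(b,u,v,75),f(a,U,V,85)]))
E
```

```text
[170, 209]
[218, 296]
186 199 214 296
```

View pics/m2.png

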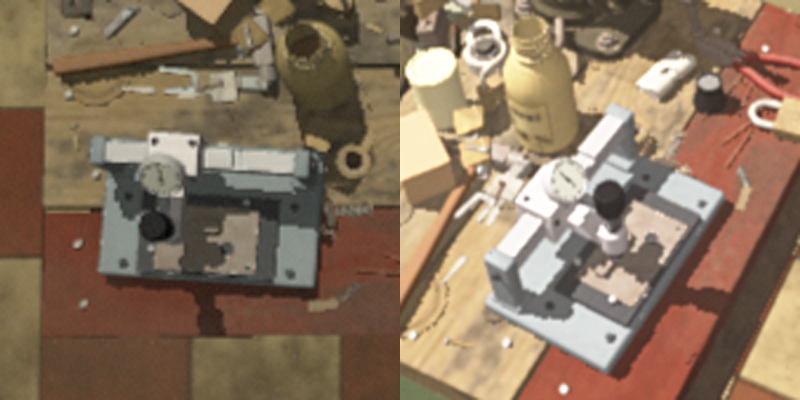

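View pics/scene0.png

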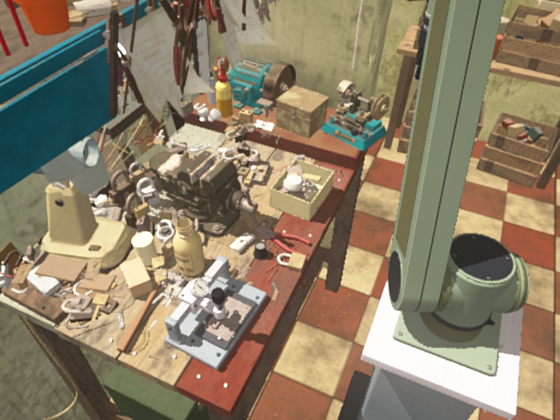

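The gauge is left of the vice and turned about -4°. The carriage is left of the middle notch, and the space above the knob is clear. Next I refine the gauge pose by averaging and check it with a model overlay.

```bash
cat >> h.py <<'E'
def G(o,yaw,p): 
    c,s=np.cos(yaw),np.sin(yaw); return np.array([o[0]+c*p[0]-s*p[1],o[1]+s*p[0]+c*p[1],p[2]])
E
python3 - <<'E'
from h import *
D={}
for i in range(5):
  for n in("scene","top"):
    c=bot.capture(n)
    for k in("notch_1","knob","gauge"):
        for d in bot.tip_of(c,k):
            p=w(c,d["position"])
            if k=="notch_1" and d["confidence"]>.4 and abs(p[2]-.086)<.01: D.setdefault(n+["R","M","L"][int(np.clip(round((p[1]-.209)/.032),-1,1))+1],[]).append(p)
            if k=="knob" and abs(p[2]-.131)<.012: D.setdefault(n+k,[]).append(p)
            if k=="gauge" and d["confidence"]>.4:D.setdefault(n+k,[]).append(p)
for k in sorted(D): print(k,len(D[k]),np.round(np.mean(D[k],0),4),np.round(np.std(D[k],0),4))
o,yaw=[.4535,.2130],np.radians(-3.8)
im=[]
for n,cp in(("top",(120,140,250,265)),("scene",(140,230,290,374))):
    c=bot.capture(n); S=3
    if n=="top": S=400/130
    else: S=400/150
    a,b,d,e=cp; i=cv2.cvtColor(cv2.resize(c["image"][b:e,a:d],(400,384),interpolation=cv2.INTER_CUBIC),cv2.COLOR_RGB2BGR)
    def px(p): u,v=proj(c,G(o,yaw,p)); return (int((u+.5-a)*400/(d-a)),int((v+.5-b)*384/(e-b)))
    for poly,col in(([(-.065,-.102,.019),(.065,-.102,.019),(.065,.102,.019),(-.065,.102,.019)],(0,0,255)),):
        cv2.polylines(i,[np.array([px(p) for p in poly])],True,col,1)
    for y in(.032,0,-.032): cv2.circle(i,px((.045,y,.086)),2,(0,255,0),-1)
    cv2.circle(i,px((-.022,.022,.144)),3,(255,0,0),1)
    im.append(i)
cv2.imwrite("pics/ov.png",np.hstack(im))
E
```

```text
sceneL 5 [0.502  0.2389 0.084 ] [0.0015 0.0008 0.0017]
sceneM 4 [0.4968 0.2125 0.0864] [0.0014 0.0017 0.0017]
sceneR 5 [0.4983 0.1774 0.0862] [0.0017 0.002  0.0013]
scenegauge 6 [0.4609 0.2129 0.0149] [0.0178 0.0011 0.0326]
sceneknob 5 [0.4358 0.2338 0.1297] [0.0013 0.001  0.0011]
topL 5 [0.5021 0.241  0.0868] [0.001  0.001  0.0012]
topM 3 [0.5001 0.2092 0.083 ] [0.0016 0.0015 0.0017]
topR 3 [0.499  0.1786 0.0863] [0.0002 0.0016 0.0014]
topgauge 6 [ 4.651e-01  1.796e-01 -4.000e-04] [0.02   0.0822 0.0037]
topknob 5 [0.4316 0.2357 0.1315] [0.0007 0.001  0.0006]
```

View pics/ov.png

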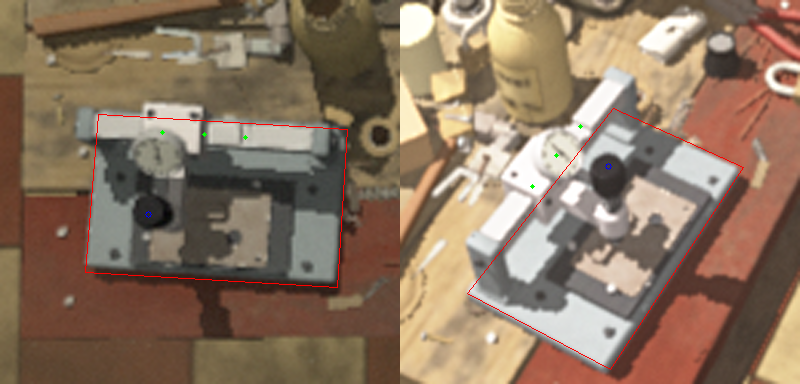

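>>> drive_tool:
  targets:
    - {"tx": 0.0307,"ty": -0.0389}
    - {"tx": 0.0307,"ty": -0.0389}
    - {"tx": 0.0307,"ty": -0.0389}
    - {"tx": 0.0307,"ty": -0.0389}
    - {"tx": 0.0307,"ty": -0.0389}
    - {"tx": 0.0307,"ty": -0.0389}
    - {"tx": 0.0307,"ty": -0.0389}
    - {"tx": 0.0307,"ty": -0.0389}
    - {"tx": 0.0307,"ty": -0.0389}
    - {"tx": 0.0307,"ty": -0.0389}
    - {"tx": 0.0307,"ty": -0.0389}
    - {"tx": 0.0307,"ty": -0.0389}
  fingers: 0.8

```text
validation failed for argument at $.ta...
```

>>> drive_tool:
  targets:
    - {"tx": 0.0307,"ty": -0.0389}
    - {"tx": 0.0307,"ty": -0.0389}
    - {"tx": 0.0307,"ty": -0.0389}
    - {"tx": 0.0307,"ty": -0.0389}
    - {"turn": 0.1555}
    - {"turn": 0.1555}
    - {"turn": 0.1555}
    - {}
    - {}

```text
validation failed for argument at $.ta...
```

>>> drive_tool:
  targets:
    - {"tx": 0.0307,"ty": -0.0389,"tz": 0,"turn": 0}
    - {"tx": 0.0307,"ty": -0.0389,"tz": 0,"turn": 0}
    - {"tx": 0.0307,"ty": -0.0389,"tz": 0,"turn": 0}
    - {"tx": 0.0307,"ty": -0.0389,"tz": 0,"turn": 0}
    - {"tx": 0.0307,"ty": -0.0389,"tz": 0,"turn": 0}
    - {"tx": 0.0307,"ty": -0.0389,"tz": 0,"turn": 0}
    - {"tx": 0.0307,"ty": -0.0389,"tz": 0,"turn": 0}
    - {"tx": 0.0307,"ty": -0.0389,"tz": 0,"turn": 0}
    - {"tx": 0.0307,"ty": -0.0389,"tz": 0,"turn": 0}
    - {"tx": 0.0307,"ty": -0.0389,"tz": 0,"turn": 0}
    - {"tx": 0.0307,"ty": -0.0389,"tz": 0,"turn": 0}
    - {"tx": 0.0307,"ty": -0.0389,"tz": 0,"turn": 0}
  fingers: 0.8

```text
t: 5.1
ee_pos: [0.3817, 0.0458, 0.2507]
orientation: [[0.921, 0.39, 0.001], [0.39, -0.921, -0.0], [0.001, 0.001, -1.0]]
force: [1.1, -0.0, 0.3]
grip_width: 0.0685
```

>>> drive_tool:
  targets:
    - {"tx": 0.0307,"ty": -0.0389,"tz": 0,"turn": 0.1}
    - {"tx": 0.027,"ty": -0.042,"tz": 0,"turn": 0.1}
    - {"tx": 0.022,"ty": -0.044,"tz": 0,"turn": 0.1}
    - {"tx": 0.018,"ty": -0.046,"tz": 0,"turn": 0.1}
    - {"tx": 0,"ty": 0,"tz": 0,"turn": 0.066}
    - {"tx": 0,"ty": 0,"tz": 0,"turn": 0}
    - {"tx": 0,"ty": 0,"tz": 0,"turn": 0}

```text
t: 5.98
ee_pos: [0.4338, 0.2347, 0.2503]
orientation: [[0.998, -0.065, 0.0], [-0.065, -0.998, -0.0], [0.0, 0.0, -1.0]]
force: [0.8, 0.2, 0.5]
grip_width: 0.0683
```

```bash
python3 - <<'E'
from h import *
o=bot.get_obs();print(o["t"],o["ee_pos"],np.round(o["orientation"],4),np.round(o["q"],2),np.round(o["force"],2))
R=np.array(o["orientation"]);d=np.array([.4337,.2348,.139])-o["ee_pos"];print(R.T@d)
E
```

```text
5.975 [0.43377125 0.2346838  0.2503364 ] [[ 9.979e-01 -6.470e-02  0.000e+00]
 [-6.470e-02 -9.979e-01 -2.000e-04]
 [ 0.000e+00  2.000e-04 -1.000e+00]] [ 0.47  0.19  1.74 -0.    1.21  2.11] [0.81 0.25 0.53]
[-8.29021965e-05 -1.30323264e-04  1.11336380e-01]
```

>>> drive_tool:
  targets:
    - {"tx": 0,"ty": 0,"tz": 0.03,"turn": 0}
    - {"tx": 0,"ty": 0,"tz": 0.03,"turn": 0}
    - {"tx": 0,"ty": 0,"tz": 0.03,"turn": 0}
    - {"tx": 0,"ty": 0,"tz": 0.015,"turn": 0}
    - {"tx": 0,"ty": 0,"tz": 0.006,"turn": 0}
    - {"tx": 0,"ty": 0,"tz": 0,"turn": 0}
    - {"tx": 0,"ty": 0,"tz": 0,"turn": 0}

```text
t: 6.85
ee_pos: [0.4346, 0.2354, 0.1402]
orientation: [[0.998, -0.065, 0.002], [-0.065, -0.998, 0.001], [0.002, -0.001, -1.0]]
force: [-0.5, -0.2, 0.3]
grip_width: 0.0686
```

>>> drive_tool:
  targets:
    - {"tx": 0,"ty": 0,"tz": 0,"turn": 0}
    - {"tx": 0,"ty": 0,"tz": 0,"turn": 0}
    - {"tx": 0,"ty": 0,"tz": 0,"turn": 0}
    - {"tx": 0,"ty": 0,"tz": 0,"turn": 0}
    - {"tx": 0,"ty": 0,"tz": 0,"turn": 0}
    - {"tx": 0,"ty": 0,"tz": 0,"turn": 0}
  fingers: 0.0
  force: 40

```text
t: 7.6
ee_pos: [0.4341, 0.2353, 0.1394]
orientation: [[0.998, -0.065, 0.0], [-0.065, -0.998, 0.0], [0.0, -0.0, -1.0]]
force: [-0.9, 0.3, 2.0]
grip_width: 0.0225
```

```bash
python3 - <<'E'
from h import *
o=bot.get_obs();print(o["t"],o["ee_pos"],np.round(o["force"],2),np.round(o["moment"],2),o["grip_width"])
c=bot.capture("scene");save(c,"g1",(140,200,290,350),4)
E
```

```text
7.6 [0.43407826 0.23530304 0.13943972] [-0.88  0.25  1.96] [0.28 0.08 0.01] 0.022450998686658598
```

View pics/g1.png

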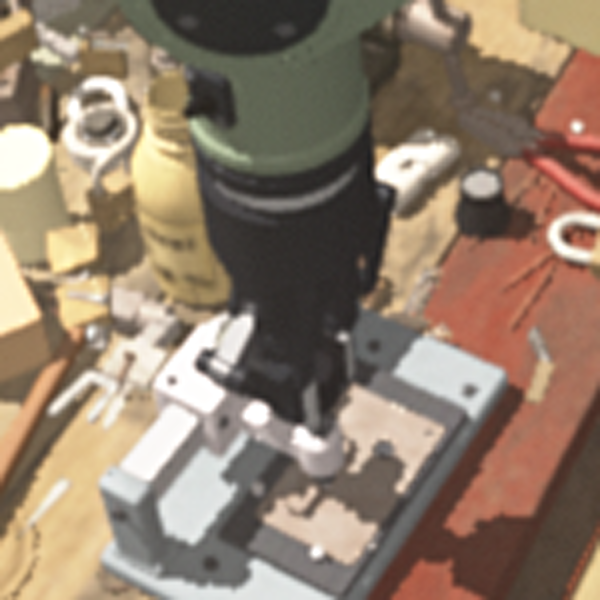

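>>> drive_tool:
  targets:
    - {"tx": 0,"ty": -0.002,"tz": 0,"turn": 0}
    - {"tx": 0,"ty": -0.002,"tz": 0,"turn": 0}
    - {"tx": 0,"ty": -0.002,"tz": 0,"turn": 0}

```text
t: 8.02
ee_pos: [0.4344, 0.2408, 0.1392]
orientation: [[0.998, -0.065, 0.0], [-0.065, -0.998, -0.001], [0.0, 0.001, -1.0]]
force: [0.8, -2.9, 2.1]
grip_width: 0.0226
```

>>> drive_tool:
  targets:
    - {"tx": 0,"ty": -0.002,"tz": 0,"turn": 0}
    - {"tx": 0,"ty": 0,"tz": 0,"turn": 0}

```text
t: 8.28
ee_pos: [0.4347, 0.2439, 0.1394]
orientation: [[0.998, -0.066, 0.001], [-0.066, -0.998, 0.002], [0.0, -0.002, -1.0]]
force: [0.4, 0.7, 1.5]
grip_width: 0.0228
```

>>> drive_tool:
  targets:
    - {"tx": 0,"ty": -0.0015,"tz": 0,"turn": 0}
    - {"tx": 0,"ty": 0,"tz": 0,"turn": 0}

```text
t: 8.52
ee_pos: [0.4347, 0.2451, 0.1394]
orientation: [[0.998, -0.065, 0.001], [-0.065, -0.998, 0.001], [0.001, -0.001, -1.0]]
force: [0.4, 1.2, 1.7]
grip_width: 0.0227
```

>>> drive_tool:
  targets:
    - {"tx": 0,"ty": -0.0015,"tz": 0,"turn": 0}
    - {"tx": 0,"ty": 0,"tz": 0,"turn": 0}

```text
t: 8.78
ee_pos: [0.4348, 0.2464, 0.1394]
orientation: [[0.998, -0.065, 0.001], [-0.065, -0.998, 0.001], [0.0, -0.001, -1.0]]
force: [1.5, 0.3, 2.4]
grip_width: 0.0223
```

>>> drive_tool:
  targets:
    - {"tx": 0,"ty": -0.001,"tz": 0,"turn": 0}
    - {"tx": 0,"ty": 0,"tz": 0,"turn": 0}

```text
t: 9.02
ee_pos: [0.4349, 0.2469, 0.1393]
orientation: [[0.998, -0.065, 0.0], [-0.065, -0.998, -0.0], [0.0, 0.0, -1.0]]
force: [1.5, -1.8, 2.7]
grip_width: 0.0222
```

>>> drive_tool:
  targets:
    - {"tx": 0,"ty": -0.001,"tz": 0,"turn": 0}
    - {"tx": 0,"ty": 0,"tz": 0,"turn": 0}

```text
t: 9.28
ee_pos: [0.4349, 0.2473, 0.1392]
orientation: [[0.998, -0.065, 0.0], [-0.065, -0.998, -0.002], [0.0, 0.002, -1.0]]
force: [2.5, -5.6, 2.5]
grip_width: 0.0224
```

>>> drive_tool:
  targets:
    - {"tx": 0,"ty": 0.0013,"tz": 0,"turn": 0}
    - {"tx": 0,"ty": 0,"tz": 0,"turn": 0}

```text
t: 9.52
ee_pos: [0.4348, 0.2469, 0.1393]
orientation: [[0.998, -0.065, 0.0], [-0.065, -0.998, 0.0], [0.0, -0.001, -1.0]]
force: [1.3, -0.0, 1.4]
grip_width: 0.0223
```

>>> drive_tool:
  targets:
    - {"tx": 0,"ty": 0,"tz": 0.003,"turn": 0}
    - {"tx": 0,"ty": 0,"tz": 0.003,"turn": 0}
    - {"tx": 0,"ty": 0,"tz": 0.003,"turn": 0}
    - {"tx": 0,"ty": 0,"tz": 0.0025,"turn": 0}
    - {"tx": 0,"ty": 0,"tz": 0.0015,"turn": 0}
    - {"tx": 0,"ty": 0,"tz": 0.001,"turn": 0}
    - {"tx": 0,"ty": 0,"tz": 0,"turn": 0}

```text
t: 10.4
ee_pos: [0.4348, 0.2469, 0.1255]
orientation: [[0.998, -0.065, 0.0], [-0.065, -0.998, 0.0], [0.0, -0.0, -1.0]]
force: [2.0, -0.1, 6.0]
grip_width: 0.0226
```

>>> drive_tool:
  targets:
    - {"tx": 0,"ty": 0,"tz": 0.001,"turn": 0}
    - {"tx": 0,"ty": 0,"tz": 0.001,"turn": 0}
    - {"tx": 0,"ty": 0,"tz": 0,"turn": 0}

```text
t: 10.78
ee_pos: [0.4349, 0.247, 0.1247]
orientation: [[0.998, -0.065, 0.001], [-0.065, -0.998, 0.001], [0.001, -0.001, -1.0]]
force: [-1.1, -1.5, 13.2]
grip_width: 0.0225
```

>>> drive_tool:
  targets:
    - {"tx": 0,"ty": 0,"tz": 0.001,"turn": 0}
    - {"tx": 0,"ty": 0,"tz": 0,"turn": 0}
    - {"tx": 0,"ty": 0,"tz": 0,"turn": 0}

```text
t: 11.15
ee_pos: [0.4349, 0.247, 0.1246]
orientation: [[0.998, -0.065, 0.002], [-0.065, -0.998, 0.001], [0.001, -0.001, -1.0]]
force: [-2.9, -1.3, 19.3]
grip_width: 0.0222
```

```bash
python3 - <<'E'
from h import *
o=bot.get_obs();print(o["t"],o["ee_pos"],np.round(o["force"],2),np.round(o["moment"],2),o["grip_width"])
c=bot.capture("scene");save(c,"p1",(140,220,290,350),4)
E
```

```text
11.15 [0.43489281 0.24703999 0.12463523] [-2.92 -1.32 19.34] [-0.44  0.45  0.04] 0.022199239313630634
```

View pics/p1.png

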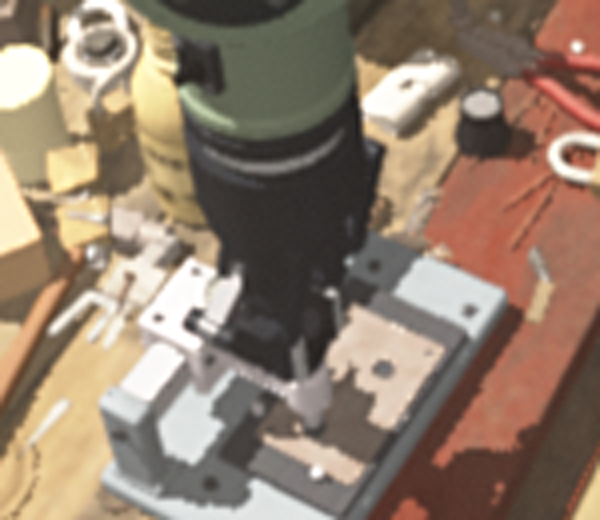

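>>> drive_tool:
  targets:
    - {"tx": 0,"ty": 0,"tz": -0.003,"turn": 0}
    - {"tx": 0,"ty": 0,"tz": -0.003,"turn": 0}
    - {"tx": 0,"ty": 0,"tz": -0.003,"turn": 0}
    - {"tx": 0,"ty": 0,"tz": -0.003,"turn": 0}
    - {"tx": 0,"ty": 0,"tz": -0.003,"turn": 0}
    - {"tx": 0,"ty": 0,"tz": -0.002,"turn": 0}
    - {"tx": 0,"ty": 0,"tz": 0,"turn": 0}

```text
t: 12.08
ee_pos: [0.4348, 0.2468, 0.1394]
orientation: [[0.998, -0.065, 0.0], [-0.065, -0.998, 0.0], [0.0, -0.0, -1.0]]
force: [3.3, -0.5, 1.9]
grip_width: 0.0228
```

>>> drive_tool:
  targets:
    - {"tx": 0,"ty": 0,"tz": -0.0005,"turn": 0}
    - {"tx": 0,"ty": 0,"tz": 0,"turn": 0}
    - {"tx": 0,"ty": 0,"tz": 0,"turn": 0}

```text
t: 12.45
ee_pos: [0.4348, 0.2468, 0.1398]
orientation: [[0.998, -0.065, 0.0], [-0.065, -0.998, 0.0], [0.0, -0.0, -1.0]]
force: [3.9, 1.5, 2.3]
grip_width: 0.0224
```

>>> drive_tool:
  targets:
    - {"tx": 0,"ty": 0,"tz": -0.0005,"turn": 0}
    - {"tx": 0,"ty": 0,"tz": 0,"turn": 0}
    - {"tx": 0,"ty": 0,"tz": 0,"turn": 0}

```text
t: 12.82
ee_pos: [0.4348, 0.2467, 0.1399]
orientation: [[0.998, -0.065, -0.0], [-0.065, -0.998, -0.0], [0.0, 0.0, -1.0]]
force: [4.9, 1.5, -3.7]
grip_width: 0.0224
```

>>> drive_tool:
  targets:
    - {"tx": 0,"ty": 0,"tz": -0.0005,"turn": 0}
    - {"tx": 0,"ty": 0,"tz": 0,"turn": 0}
    - {"tx": 0,"ty": 0,"tz": 0,"turn": 0}

```text
t: 13.2
ee_pos: [0.4348, 0.2467, 0.14]
orientation: [[0.998, -0.065, -0.0], [-0.065, -0.998, -0.0], [-0.0, 0.0, -1.0]]
force: [6.2, 1.6, -6.0]
grip_width: 0.0225
```

>>> drive_tool:
  targets:
    - {"tx": 0,"ty": 0.001,"tz": 0.0007,"turn": 0}
    - {"tx": 0,"ty": 0.003,"tz": 0,"turn": 0}
    - {"tx": 0,"ty": 0.003,"tz": 0,"turn": 0}
    - {"tx": 0,"ty": 0.004,"tz": 0,"turn": 0}
    - {"tx": 0,"ty": 0.004,"tz": 0,"turn": 0}
    - {"tx": 0,"ty": 0.004,"tz": 0,"turn": 0}
    - {"tx": 0,"ty": 0.004,"tz": 0,"turn": 0}
    - {"tx": 0,"ty": 0.003,"tz": 0,"turn": 0}
    - {"tx": 0,"ty": 0.001,"tz": 0,"turn": 0}
    - {"tx": 0,"ty": 0,"tz": 0,"turn": 0}

```text
t: 14.45
ee_pos: [0.4328, 0.2194, 0.1399]
orientation: [[0.998, -0.065, -0.0], [-0.065, -0.998, -0.001], [-0.0, 0.001, -1.0]]
force: [4.5, 1.1, -4.3]
grip_width: 0.0223
```

>>> drive_tool:
  targets:
    - {"tx": 0,"ty": 0.002,"tz": 0,"turn": 0}
    - {"tx": 0,"ty": 0.001,"tz": 0,"turn": 0}
    - {"tx": 0,"ty": 0,"tz": 0,"turn": 0}

```text
t: 14.82
ee_pos: [0.4326, 0.2163, 0.1399]
orientation: [[0.998, -0.065, -0.0], [-0.065, -0.998, -0.001], [-0.0, 0.001, -1.0]]
force: [4.7, -1.5, -4.3]
grip_width: 0.0226
```

>>> drive_tool:
  targets:
    - {"tx": 0,"ty": 0.0015,"tz": 0,"turn": 0}
    - {"tx": 0,"ty": 0,"tz": 0,"turn": 0}
    - {"tx": 0,"ty": 0,"tz": 0,"turn": 0}

```text
t: 15.2
ee_pos: [0.4325, 0.215, 0.14]
orientation: [[0.998, -0.065, -0.0], [-0.065, -0.998, -0.001], [-0.0, 0.001, -1.0]]
force: [5.4, -2.1, -3.9]
grip_width: 0.0225
```

>>> drive_tool:
  targets:
    - {"tx": 0,"ty": 0.001,"tz": 0.0004,"turn": 0}
    - {"tx": 0,"ty": 0,"tz": 0,"turn": 0}
    - {"tx": 0,"ty": 0,"tz": 0,"turn": 0}

```text
t: 15.58
ee_pos: [0.4325, 0.2146, 0.1399]
orientation: [[0.998, -0.065, 0.0], [-0.065, -0.998, 0.001], [-0.0, -0.001, -1.0]]
force: [2.9, 2.2, -0.8]
grip_width: 0.0227
```

>>> drive_tool:
  targets:
    - {"tx": 0,"ty": 0.001,"tz": 0,"turn": 0}
    - {"tx": 0,"ty": 0,"tz": 0,"turn": 0}
    - {"tx": 0,"ty": 0,"tz": 0,"turn": 0}

```text
t: 15.95
ee_pos: [0.4325, 0.2142, 0.1399]
orientation: [[0.998, -0.066, 0.0], [-0.066, -0.998, 0.002], [0.0, -0.002, -1.0]]
force: [3.3, 5.3, -1.3]
grip_width: 0.0222
```

>>> drive_tool:
  targets:
    - {"tx": 0,"ty": -0.0014,"tz": 0,"turn": 0}
    - {"tx": 0,"ty": 0,"tz": 0,"turn": 0}
    - {"tx": 0,"ty": 0,"tz": 0.003,"turn": 0}
    - {"tx": 0,"ty": 0,"tz": 0.003,"turn": 0}
    - {"tx": 0,"ty": 0,"tz": 0.003,"turn": 0}
    - {"tx": 0,"ty": 0,"tz": 0.0025,"turn": 0}
    - {"tx": 0,"ty": 0,"tz": 0.0015,"turn": 0}
    - {"tx": 0,"ty": 0,"tz": 0.001,"turn": 0}
    - {"tx": 0,"ty": 0,"tz": 0.001,"turn": 0}
    - {"tx": 0,"ty": 0,"tz": 0,"turn": 0}
    - {"tx": 0,"ty": 0,"tz": 0,"turn": 0}

```text
t: 17.32
ee_pos: [0.4325, 0.2147, 0.1249]
orientation: [[0.998, -0.065, -0.0], [-0.065, -0.998, -0.0], [-0.0, 0.0, -1.0]]
force: [-0.8, 0.3, 5.4]
grip_width: 0.0223
```

>>> drive_tool:
  targets:
    - {"tx": 0,"ty": 0,"tz": 0.001,"turn": 0}
    - {"tx": 0,"ty": 0,"tz": 0.001,"turn": 0}
    - {"tx": 0,"ty": 0,"tz": 0.0005,"turn": 0}
    - {"tx": 0,"ty": 0,"tz": 0,"turn": 0}
    - {"tx": 0,"ty": 0,"tz": 0,"turn": 0}

```text
t: 17.95
ee_pos: [0.4326, 0.2148, 0.1246]
orientation: [[0.998, -0.065, 0.001], [-0.065, -0.998, 0.001], [0.001, -0.001, -1.0]]
force: [-4.5, -1.2, 21.7]
grip_width: 0.0221
```

>>> drive_tool:
  targets:
    - {"tx": 0,"ty": 0,"tz": -0.003,"turn": 0}
    - {"tx": 0,"ty": 0,"tz": -0.003,"turn": 0}
    - {"tx": 0,"ty": 0,"tz": -0.003,"turn": 0}
    - {"tx": 0,"ty": 0,"tz": -0.003,"turn": 0}
    - {"tx": 0,"ty": 0,"tz": -0.003,"turn": 0}
    - {"tx": 0,"ty": 0,"tz": -0.0025,"turn": 0}
    - {"tx": 0,"ty": 0,"tz": 0,"turn": 0}
    - {"tx": 0,"ty": 0,"tz": 0,"turn": 0}

```text
t: 18.95
ee_pos: [0.4325, 0.2147, 0.1396]
orientation: [[0.998, -0.065, -0.0], [-0.065, -0.998, -0.0], [-0.0, 0.0, -1.0]]
force: [0.4, 0.8, 1.4]
grip_width: 0.0225
```

>>> drive_tool:
  targets:
    - {"tx": 0,"ty": 0.001,"tz": 0,"turn": 0}
    - {"tx": 0,"ty": 0.003,"tz": 0,"turn": 0}
    - {"tx": 0,"ty": 0.003,"tz": 0,"turn": 0}
    - {"tx": 0,"ty": 0.004,"tz": 0,"turn": 0}
    - {"tx": 0,"ty": 0.004,"tz": 0,"turn": 0}
    - {"tx": 0,"ty": 0.004,"tz": 0,"turn": 0}
    - {"tx": 0,"ty": 0.004,"tz": 0,"turn": 0}
    - {"tx": 0,"ty": 0.004,"tz": 0,"turn": 0}
    - {"tx": 0,"ty": 0.003,"tz": 0,"turn": 0}
    - {"tx": 0,"ty": 0,"tz": 0,"turn": 0}

```text
t: 20.2
ee_pos: [0.4303, 0.1836, 0.1395]
orientation: [[0.998, -0.065, -0.001], [-0.065, -0.998, -0.002], [-0.001, 0.002, -1.0]]
force: [-0.3, -3.6, 1.3]
grip_width: 0.0224
```

>>> drive_tool:
  targets:
    - {"tx": 0,"ty": 0.001,"tz": 0,"turn": 0}
    - {"tx": 0,"ty": 0,"tz": 0,"turn": 0}
    - {"tx": 0,"ty": 0,"tz": 0,"turn": 0}

```text
t: 20.58
ee_pos: [0.4303, 0.1835, 0.1395]
orientation: [[0.998, -0.065, -0.001], [-0.065, -0.998, -0.001], [-0.001, 0.001, -1.0]]
force: [-0.4, -3.1, 1.8]
grip_width: 0.0226
```

>>> drive_tool:
  targets:
    - {"tx": 0,"ty": 0.001,"tz": 0,"turn": 0}
    - {"tx": 0,"ty": 0,"tz": 0,"turn": 0}
    - {"tx": 0,"ty": 0,"tz": 0,"turn": 0}

```text
t: 20.95
ee_pos: [0.4303, 0.183, 0.1397]
orientation: [[0.998, -0.065, -0.0], [-0.065, -0.998, 0.0], [-0.0, -0.0, -1.0]]
force: [-1.8, 1.0, 1.4]
grip_width: 0.0223
```

>>> drive_tool:
  targets:
    - {"tx": 0,"ty": 0.001,"tz": 0,"turn": 0}
    - {"tx": 0,"ty": 0,"tz": 0,"turn": 0}
    - {"tx": 0,"ty": 0,"tz": 0,"turn": 0}

```text
t: 21.32
ee_pos: [0.4303, 0.1825, 0.1397]
orientation: [[0.998, -0.066, -0.0], [-0.066, -0.998, 0.001], [-0.0, -0.001, -1.0]]
force: [-2.6, 4.8, 1.7]
grip_width: 0.0225
```

>>> drive_tool:
  targets:
    - {"tx": 0,"ty": -0.0012,"tz": 0,"turn": 0}
    - {"tx": 0,"ty": 0,"tz": 0,"turn": 0}
    - {"tx": 0,"ty": 0,"tz": 0.003,"turn": 0}
    - {"tx": 0,"ty": 0,"tz": 0.003,"turn": 0}
    - {"tx": 0,"ty": 0,"tz": 0.003,"turn": 0}
    - {"tx": 0,"ty": 0,"tz": 0.0025,"turn": 0}
    - {"tx": 0,"ty": 0,"tz": 0.0015,"turn": 0}
    - {"tx": 0,"ty": 0,"tz": 0.001,"turn": 0}
    - {"tx": 0,"ty": 0,"tz": 0.001,"turn": 0}
    - {"tx": 0,"ty": 0,"tz": 0,"turn": 0}
    - {"tx": 0,"ty": 0,"tz": 0,"turn": 0}

```text
t: 22.7
ee_pos: [0.4304, 0.1829, 0.1249]
orientation: [[0.998, -0.065, -0.0], [-0.065, -0.998, -0.0], [-0.0, 0.0, -1.0]]
force: [-3.8, 0.0, 6.0]
grip_width: 0.0228
```

>>> drive_tool:
  targets:
    - {"tx": 0,"ty": 0,"tz": 0.001,"turn": 0}
    - {"tx": 0,"ty": 0,"tz": 0.001,"turn": 0}
    - {"tx": 0,"ty": 0,"tz": 0.0005,"turn": 0}
    - {"tx": 0,"ty": 0,"tz": 0,"turn": 0}
    - {"tx": 0,"ty": 0,"tz": 0,"turn": 0}

```text
t: 23.32
ee_pos: [0.4304, 0.183, 0.1246]
orientation: [[0.998, -0.065, 0.001], [-0.065, -0.998, 0.0], [0.001, -0.0, -1.0]]
force: [-9.7, -1.4, 22.8]
grip_width: 0.0225
```

```bash
python3 - <<'E'
from h import *
o=bot.get_obs();print(o["t"],o["ee_pos"],np.round(o["force"],2),np.round(o["moment"],2),o["grip_width"])
c=bot.capture("scene");save(c,"p3",(140,200,290,350),4)
for k in("cover_centre","padlock_mid","cylinder_mid"):print(k,[(np.round(w(c,d["position"]),4),d["confidence"]) for d in bot.tip_of(c,k)[:2]])
E
```

```text
23.325 [0.43041823 0.1830178  0.12457401] [-9.66 -1.4  22.82] [-0.18  1.53  0.02] 0.022476296576795354
cover_centre [(array([0.4349, 0.2118, 0.0226]), 0.72)]
padlock_mid [(array([0.3796, 0.0016, 0.0075]), 0.65)]
cylinder_mid []
```

View pics/p3.png

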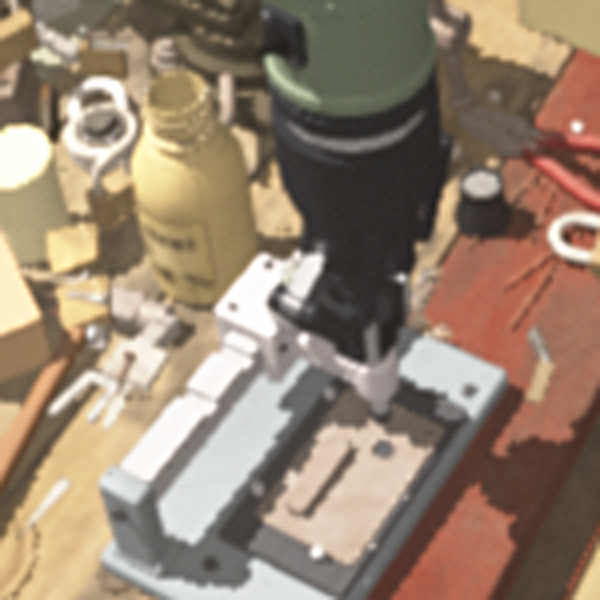

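The carriage is at the right notch, with the other two grooves exposed. The tip is on the cover, the cover hasn't moved, and the knob is held at its stop. I'm handing in.

```bash
python3 - <<'E'
from h import *
o=bot.get_obs();print(o["t"],o["ee_pos"],np.round(o["force"],1));print(bot.job_done())
E
```

```text
23.525 [0.43042052 0.18300855 0.12459826] [-10.2  -1.6  23.4]
the job is handed in; nothing more can be done
None
```

I gripped the knob and pressed it to its stop at the left, middle and right notches in that order, then handed the job in at 23.5 s. It is still gripped and pressed at the right notch.

- **Notches:** At each notch the force along the rail changed sign at the centre, and pushing about 0.5 mm past it met about 5 N of resistance. The knob's y was 0.2468, 0.2148 and 0.1830 m, which fits the 32 mm spacing.
- **Presses:** Each press ended at a height of 0.1246 m with 19 to 23 N and no further travel. I measured about 15 mm of quill stroke at the left notch. The tip was up, to within about 0.5 mm, during every slide.
- **Surroundings:** In the last picture the cover and the loose things near the gauge look unmoved. The cover was detected about 5 mm in y from the first look, within the detector's error.
- **Checks that fell short:** A sideways force of about 10 N toward the robot built up at the final press; it stayed steady and well under the limits. The lock cylinder was not detected in the last check, and I did not look for the carton; the arm stayed well above both.

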